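# Set the tea warmer to its green setting and start it

## Task

Push the upright black tab of the tea warmer's rotary selector around until its pointer points at the middle of the green label, and only then press the orange start button all the way in and let it go. Push with the fingertips or the outside of the fingers and never pinch the tab, and leave the teapot, glasses, sugar jar, tongs and tin standing where they are.

Things in the scene. Friction and masses are not known exactly. Their poses are not given: they have to be found in the camera images.
- warmer: Tea warmer: fixed white console with a flat top, 200 (x) x 400 (y) x 55 mm high, bolted down. Origin: centre of its underside; x is away from the robot side, y along its length to the left, z up. On its top, in this frame: the dark warming plate with the teapot, centre (0, -125) mm; the selector, axis at (0, 80) mm; the start button at (68, 155) mm.
- selector (a joint): Angle of the rotary selector (rad) about its upright axis, positive counter-clockwise seen from above; at 0 the tab and pointer lie on the warmer's -x side of the axis. Stops at -1.75 and 1.75. No clicks and no spring: a dry friction of 0.12 N m (about 2.7 N at the tab) holds it wherever it is left. The selector is a flat steel disc, 120 mm across and 12 mm thick, lying on the warmer's top, with one upright black tab near its edge. It starts between -0.2 and 0.2.
- selector_axis (a point): Point on the selector's axis, at the top face of the disc (67 mm above the table).
- tab_top (a point): Centre of the tab's top, 107 mm above the table, 45 mm from the axis. The tab is an upright plate 40 mm high above the disc, 26 mm long along the radius (32 to 58 mm from the axis) and 12 mm thick across it; it is pushed on one of its flat sides: on the warmer's +y side at selector angle 0 to turn it counter-clockwise (joint value grows), on the other to turn it clockwise. Pressing both flat sides at the same time counts as pinching.
- pointer_aim (a point): Point that the selector's pointer aims at: on the line from the axis through the tab, 80 mm from the axis, level with the labels. It turns with the selector. A short black pointer stands out of the disc's rim below the tab, on this line.
- label_green: Green round label, 24 mm across, 3 mm thick, lying fixed on the warmer's top, its centre 80 mm from the selector's axis. Origin: centre of its underside. Four such labels (green, red, yellow, blue) lie where the pointer comes at -1.3, -0.65, 0.65 and 1.3 rad, in an order that differs from start to start.
- start (a joint): Travel of the start button (m): 0 out, 0.006 fully in; a spring pushes it back; fully in takes 5 N downwards. It counts as pressed beyond 0.0045.
- start_top (a point): Centre of the top of the orange start button, 32 mm across, 77 mm above the table when out, in a black housing 48 mm across whose top is 67 mm above the table; pressed straight down. It moves with the button.
- teapot: Empty loose steel teapot standing on the warming plate, 116 mm across, 98 mm tall (its top 153 mm above the table), spout to its -x, handle to its +x. Origin: centre of its underside. Leave alone.
- glass_a: Loose green glass, 66 mm across at the rim, 90 mm tall, standing on the table just beyond the warmer, behind the teapot as the robot sees it. Origin: centre of its underside. Leave alone.
- glass_b: Loose green glass like the first, on the table to the left. Leave alone.
- glass_c: Loose green glass like the first, on the table to the left. Leave alone.
- sugar_jar: Loose white ceramic sugar jar with a hinged lid, 92 mm across, 117 mm tall, on the table to the right. Origin: centre of its underside. Leave alone.
- tongs: Loose steel clip tongs, 162 mm long, 14 mm high, lying on the table to the right. Leave alone.
- tea_tin: Loose red tea tin, 76 mm across, 110 mm tall, on the table to the left. Origin: centre of its underside. Leave alone.

How it is judged:
By the outcome, as a careful person would: the job done as asked, in the order asked, and still so for the second after the job is handed in, with the robot touching nothing.
It also fails if it takes over 48 s, if anything falls off the work surface, if the arm or the gripper's body presses on something with over 40 N, if the wrist force passes 120 N, or if a joint passes its speed limit or range.

## Robot

A 7-joint arm with a two-finger parallel gripper is mounted at the origin on the work surface. World frame = base frame: x ahead of the robot, y to its left, z up, the work surface at z = 0. Lengths are in m, angles in degrees, forces in N, time in s.
With the tool pointing down it reaches from about 0.425 to 0.95 m from the base axis. Payload 16.7 kg.
Tool frame: the origin (TCP) lies on the centre line of the jaws, within the pads' length; the fingertips stand r.finger_overhang ahead of it and the grasp point (between the pads) lies 2 mm behind it (r.finger_overhang is the distance from the TCP to the fingertips, in m); z points along the fingers, y is the direction in which the jaws open and shut (so a half turn about z gives the same grasp; the last joint's range is limited). The gripper opens to 94 mm and grips with 3 to 60 N. Pads are 16 mm wide; open, the fingers measure 119 mm over their backs; the gripper's body (75 mm by 177 mm) begins 78 mm behind the grasp point.
Start: joints at [55.491, 24.414, 4.234, 92.017, -1.954, 63.644, -3.845], TCP at [0.295, -0.607, 0.222] pointing down, gripper open.
Joint ranges: [-163.25, 163.25], [-28.42, 122.38], [-70.27, 78.77], [12.13, 141.07], [-58.53, 238.53], [9.26, 117.41], [-156.51, 156.51]. Speed limits (degrees/s): [108.29, 108.29, 136.94, 136.94, 172.46, 172.46, 172.46].

## Interface

Orientations are given as [roll, pitch, yaw] about the fixed x, y, z axes, in that order (R = Rz(yaw) Ry(pitch) Rx(roll)).
In Python, from cell import r, vision gives the robot as it stands. Calls block until the motion is done:
- r.move_to(position, orientation): joint-space move of the TCP to a pose.
- r.move_l(position, attitude=None, v=0.15): straight line of the TCP; attitude=None keeps the orientation; v is the mean speed in m/s.
- r.movej(angles): joint-space move.
- r.move_gripper(opening): finger opening in m; the grip force is fixed at half the most; returns when the fingers have stopped.
- r.dwell(seconds).
- r.solve_ik(position, orientation): joint angles nearest the present ones, or None.
- r.get_obs(): the state.
- vision.grab_frame(name): name is "scene" or "top" or "wrist"; returns (picture, depth): 400x640x3 uint8, red, green, blue; 400x640 float32, m along the optical axis (not along the pixel's ray), 0 where there is no reading.
- vision.camera_model(name): a dict with "mtx" (3x3 intrinsics, pixels), "T" (4x4, takes a point from camera to world coordinates). Camera axes: x right, y down, z forward; pixel columns grow to the right and rows downward; lengths in m; the calibration is good to about 2 mm. A picture is of the moment at which its call begins: read the wrist's pose just before it. camera_model takes no time and is no camera call; for the wrist camera it gives the pose at the moment of the call.
A pose or a line that the arm cannot do raises r.PlanningError and nothing moves.
- r.sign_off(): hands the job in, once; it reports no verdict.
The state is a dict: "clock": time; "joints": joint angles; "dq": joint speeds; "joint_efforts": joint torques, N m; "ee_pos": TCP position; "eef_rot": TCP orientation; "contact_force": force on the tool from outside, world axes, zero at the start; "ft_torque": the same for the moment, N m; "width": finger opening in m.
Only numpy, scipy, OpenCV 4.12 (cv2) and the standard library are available. Lean on these libraries where they do the work, as an engineer would, in place of code of your own. Each camera call takes 0.05 s, during which the arm holds its last target. There are 200 camera calls.

## Working session

There is one attempt and no reset: what is moved stays moved. The work goes in short steps, each a Python script; the robot and the scene stay as the last script left them, time stands still between calls to the robot, and variables do not carry over. Pictures are saved under pics/ and viewed, about 8 in all and at most 12, crops included, and the job is handed in when it is done.

```bash
mkdir -p pics; ls; python3 - <<'E'
from cell import r, vision
import cv2,numpy as np
for n in("top","scene"):
    p,d=vision.grab_frame(n); np.savez(f"pics/{n}0.npz",p=p,d=d)
    cv2.imwrite(f"pics/{n}0.png",p[:,:,::-1]); m=vision.camera_model(n);print(n,m["mtx"].round(1).tolist(),m["T"].round(3).tolist())
print(r.finger_overhang,r.get_obs())
E
```

```text
pics
top [[504.0, 0.0, 323.1], [0.0, 504.0, 198.3], [0.0, 0.0, 1.0]] [[-0.011, -0.999, 0.053, 0.437], [-1.0, 0.012, 0.008, -0.037], [-0.009, -0.053, -0.999, 1.529], [0.0, 0.0, 0.0, 1.0]]
scene [[419.0, 0.0, 323.3], [0.0, 419.0, 201.7], [0.0, 0.0, 1.0]] [[0.572, 0.576, -0.585, 1.378], [0.82, -0.413, 0.395, -0.602], [-0.014, -0.706, -0.709, 1.142], [0.0, 0.0, 0.0, 1.0]]
0.017 {'clock': 0.1, 'joints': array([55.49060519, 24.44767923,  4.22969517, 92.04708213, -1.95350137,
       63.64300176, -3.84248459]), 'dq': array([-0.01859075, -0.05872015,  0.00516395, -0.09841704, -0.11271644,
       -0.07163408, -0.02557534]), 'joint_efforts': array([ 5.86004040e-03, -9.37472606e+01,  3.67584318e+00, -4.55043161e+01,
       -4.86944220e-02,  1.67601777e-02,  3.25421968e-05]), 'ee_pos': array([ 0.29513806, -0.60665243,  0.22183743]), 'eef_rot': array([-1.79934467e+02,  4.23063825e-03,  2.59456987e+01]), 'contact_force': array([ 0.68961317, -0.17254012,  0.73578834]), 'ft_torque': array([-0.03106284,  0.0224251 ,  0.00546993]), 'width': 0.09385773622526437}
```

View pics/top0.png

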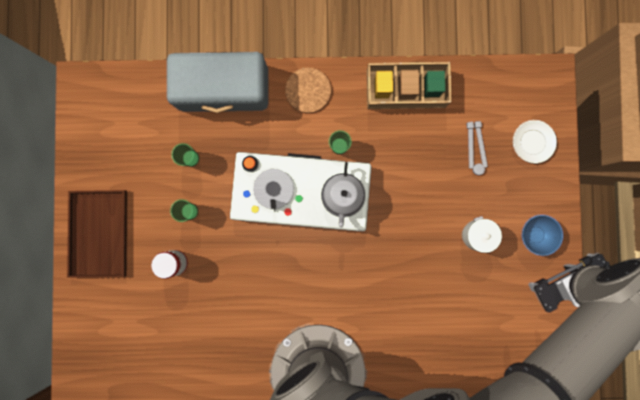

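View pics/scene0.png

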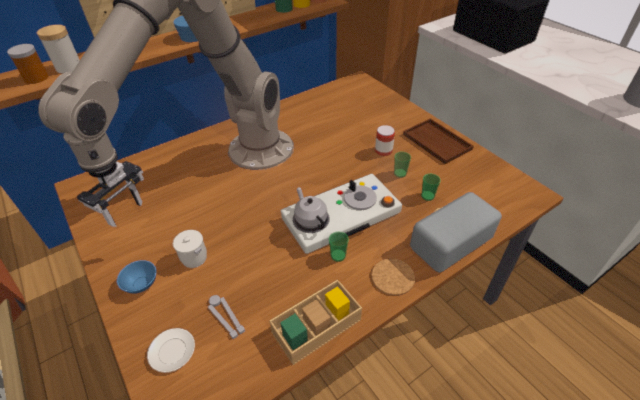

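The green label is at top pixel (298,198), on the counter-clockwise side next to red, so about +1.3 rad. The teapot is at (345,193) and the tab at about (273,204). I'll enlarge the crop to fit the warmer pose.

```bash
cat > h.py <<'E'
import numpy as np,cv2
from cell import r,vision
def ray(cam,u,v,z):
    "world point on pixel ray at height z"
    m=cam; d=m["T"][:3,:3]@np.linalg.solve(m["mtx"],[u,v,1]); o=m["T"][:3,3]
    return o+d*(z-o[2])/d[2]
def blob(p,lo,hi,box):
    h=cv2.cvtColor(p,cv2.COLOR_RGB2HSV); k=cv2.inRange(h,np.array(lo),np.array(hi)); q=np.zeros_like(k)
    x0,y0,x1,y1=box; q[y0:y1,x0:x1]=k[y0:y1,x0:x1]
    m=cv2.moments(q,True); return (m["m10"]/m["m00"],m["m01"]/m["m00"],m["m00"]) if m["m00"] else None
E
python3 - <<'E'
from h import *
p=np.load("pics/top0.npz")["p"]; c=vision.camera_model("top")
cv2.imwrite("pics/c0.png",cv2.resize(p[140:240,220:380,::-1],None,fx=5,fy=5,interpolation=cv2.INTER_CUBIC))
for n,lo,hi,b,z in[("orange",(3,150,120),(15,255,255),(235,153,262,172),.077),("green",(45,100,60),(80,255,255),(285,185,310,210),.058),
 ("blue",(105,100,80),(130,255,255),(235,185,260,205),.058),("yellow",(20,100,100),(35,255,255),(240,200,265,220),.058),("red",(170,120,80),(180,255,255),(275,200,300,222),.058)]:
    q=blob(p,lo,hi,b); print(n,q and (np.round(q,1),ray(c,q[0],q[1],z).round(4)))
E
```

```text
orange (array([248.8, 162.6, 112. ]), array([0.6206, 0.1898, 0.077 ]))
green (array([298.5, 198.2,  28. ]), array([0.5165, 0.0477, 0.058 ]))
blue (array([246.3, 193.5,  32. ]), array([0.532 , 0.2004, 0.058 ]))
yellow (array([254.6, 208.8,  37. ]), array([0.487 , 0.1763, 0.058 ]))
red None
```

View pics/c0.png

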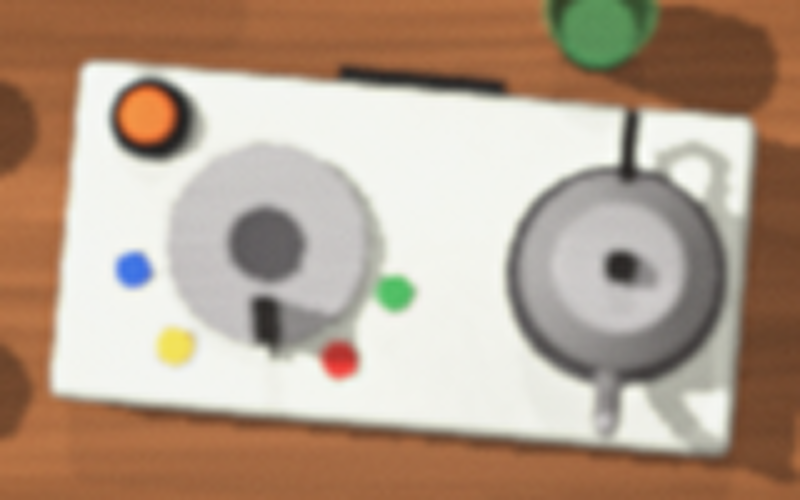

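```bash
cat >> h.py <<'E'
def fit(P,Q):
    "2D rigid: Q = R P + t"
    P,Q=np.array(P),np.array(Q);a=P-P.mean(0);b=Q-Q.mean(0)
    th=np.arctan2((a[:,0]*b[:,1]-a[:,1]*b[:,0]).sum(),(a*b).sum())
    R=np.array([[np.cos(th),-np.sin(th)],[np.sin(th),np.cos(th)]]);t=Q.mean(0)-R@P.mean(0)
    return th,R,t,Q-(P@R.T+t)
lab=lambda a:np.array([-.08*np.cos(a),.08-.08*np.sin(a)])
E
python3 - <<'E'
from h import *
c=vision.camera_model("top")
px={(1.3):(298.5,198.2),(-1.3):(246.3,193.5),(-.65):(254.6,208.8),(.65):(287.9,211.8)}
P=[lab(a) for a in px]+[[.068,.155]]
Q=[ray(c,*q,.058)[:2] for q in px.values()]+[ray(c,248.8,162.6,.077)[:2]]
th,R,t,e=fit(P,Q);print(np.degrees(th),t,"res mm",(e*1e3).round(1))
W=lambda x,y:R@[x,y]+t
print("axis",W(0,.08),"btn",W(.068,.155),"teapot",W(0,-.125))
# tab: top at crop (265,305)?; disc centre check crop (267,244)
f=lambda u,v,z:ray(c,u/5+220-.4,v/5+140-.4,z)[:2]
print("disc",f(267,244,.067),"tab",f(264,303,.107),"tapbase",f(272,348,.067))
d=R.T@(f(264,307,.107)-W(0,.08));print("sel angle",np.arctan2(-d[1],-d[0]),np.linalg.norm(d))
for cam in("top",):
    pass
for g in (0,45,90,135,180,-45,-90,-135):
    s=r.solve_ik([*W(-.05,.13),.15],[180,0,g]);print(g,None if s is None else np.round(s))
E
```

```text
-5.654288583466621 [0.53761943 0.04210642] res mm [[-0.1  0.6]
 [ 0.3 -0.1]
 [ 0.1  0.1]
 [-0.3 -0.8]
 [-0.   0.2]]
axis [0.5455015  0.12171718] btn [0.62056008 0.18965251] teapot [ 0.5253037  -0.08228539]
disc [0.54545451 0.12115033] tab [0.50907715 0.11873241] tapbase [0.48486797 0.11861357]
sel angle 0.17533004467324204 0.03880266291837187
0 [   5.   20.  -37.  113.   15.   52. -130.]
45 [  9.  21. -43. 113.  18.  53. -87.]
90 [ 13.  22. -47. 112.  20.  54. -44.]
135 [ 16.  23. -52. 112.  22.  55.  -1.]
180 [ 20.  25. -56. 112.  25.  56.  41.]
-45 [ -72.   26.   59.  117.  -28.   53. -133.]
-90 [ 21.  26. -59. 112.  27.  57. 130.]
-135 [ 21.  26. -59. 112.  27.  57.  85.]
```

Fit residuals are under 1 mm. Next I close the gripper, go above the +y side of the tab and look from the wrist.

```bash
cat >> h.py <<'E'
TH=np.radians(-5.654);RW=np.array([[np.cos(TH),-np.sin(TH)],[np.sin(TH),np.cos(TH)]]);TW=np.array([.53762,.04211])
W=lambda x,y:RW@[x,y]+TW
def pose(a,gap,z,rad=.045,h=.008):
    "closed fingers on the +y side of the tab at angle a, clear of its face by gap"
    u=np.array([-np.cos(a),-np.sin(a)]);t=np.array([np.sin(a),-np.cos(a)])
    p=np.array([0,.08])+rad*u-(.006+h+gap)*t
    return [*W(*p),z],[180,0,90+np.degrees(a+TH)]
def st():
    o=r.get_obs();return round(o["clock"],2),o["ee_pos"].round(4),o["eef_rot"].round(1),o["contact_force"].round(1)
E
python3 - <<'E'
from h import *
r.move_gripper(0.0);print(st(),r.get_obs()["width"])
p,o=pose(.17,.022,.25);r.move_to(p,o);print(st())
c=vision.camera_model("wrist");f,d=vision.grab_frame("wrist");np.savez("pics/w1.npz",p=f,d=d,**c)
cv2.imwrite("pics/w1.png",f[:,:,::-1])
for n,q in dict(axis=(*W(0,.08),.067),green=(*W(*lab(1.3)),.058),btn=(*W(.068,.155),.077)).items():
    T=np.linalg.inv(c["T"]);k=c["mtx"]@(T[:3,:3]@q+T[:3,3]);print(n,k[:2]/k[2])
E
```

```text
(1.52, array([ 0.2953, -0.6069,  0.2225]), array([-180. ,   -0. ,   25.9]), array([-0. ,  0. ,  0.5])) 0.0007889309107510663
(4.29, array([0.4984, 0.1536, 0.2499]), array([-180.,    0.,   94.]), array([ 0.3, -0.3,  0.1]))
axis [363.07857063 213.3512995 ]
green [334.98745385 263.42842111]
btn [435.11953433 163.89016861]
```

View pics/w1.png

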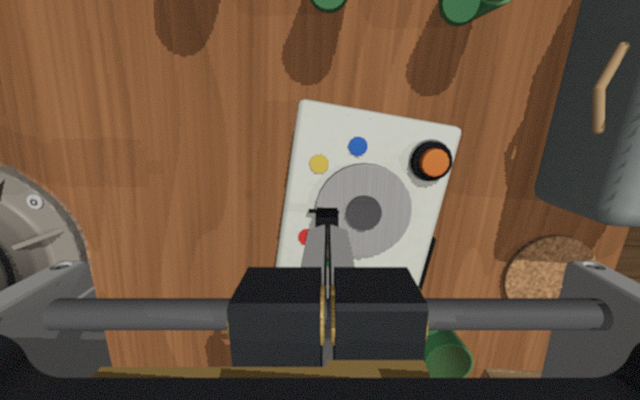

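The wrist view shows the hub at (363,212), the button at (435,162) and the pointer at (311,211). The hub and button match their predicted pixels. Next I descend and push along the arc, short of the target first.

```bash
python3 - <<'E'
from h import *
c=dict(np.load("pics/w1.npz"))
d=RW.T@(ray(c,311,211,.061)[:2]-W(0,.08));print("angle",np.arctan2(-d[1],-d[0]),np.linalg.norm(d))
p,o=pose(.17,.022,.096);r.move_l(p,o,v=.12);print(st())
for g in(.006,.0):
    p,o=pose(.17,g,.096);r.move_l(p,o,v=.05);print(st())
for a in np.arange(.3,1.16,.12):
    p,o=pose(a,0,.096);r.move_l(p,o,v=.05);print(round(a,2),st())
f,_=vision.grab_frame("top");cv2.imwrite("pics/c1.png",cv2.resize(f[140:240,220:380,::-1],None,fx=5,fy=5,interpolation=cv2.INTER_CUBIC))
f,_=vision.grab_frame("wrist");np.savez("pics/w2.npz",p=f,**vision.camera_model("wrist"));cv2.imwrite("pics/w2.png",f[100:300,200:480,::-1].repeat(2,0).repeat(2,1))
E
```

```text
angle 0.14905830437551673 0.06461697429893642
(5.78, array([0.4984, 0.1546, 0.0966]), array([179.9,  -0. ,  94.1]), array([-1.4,  0.4,  0.1]))
(6.24, array([0.4993, 0.138 , 0.0961]), array([180.,   0.,  94.]), array([-0.4, -0.1, -0.4]))
(6.51, array([0.4996, 0.1323, 0.096 ]), array([-180. ,    0. ,   94.1]), array([-0.6, -0.1,  0.2]))
0.3 (6.79, array([0.4988, 0.1265, 0.096 ]), array([180. ,  -0. , 101.3]), array([0.1, 1.5, 0.2]))
0.42 (7.06, array([0.4986, 0.1209, 0.0961]), array([180. ,  -0. , 108.1]), array([ 0.6,  2. , -0.4]))
0.54 (7.33, array([0.4989, 0.1152, 0.096 ]), array([-180. ,   -0. ,  114.9]), array([ 0.8,  2.5, -0.4]))
0.66 (7.59, array([0.4999, 0.1096, 0.096 ]), array([-180. ,   -0. ,  121.8]), array([0.2, 1.6, 0.4]))
0.78 (7.86, array([0.5016, 0.1042, 0.0959]), array([-180. ,   -0. ,  128.6]), array([-0.7,  1.1,  1. ]))
0.9 (8.12, array([0.5041, 0.0991, 0.0959]), array([-180. ,   -0. ,  135.5]), array([-1.8,  1.7, -0.1]))
1.02 (8.39, array([0.5071, 0.0943, 0.0959]), array([-180. ,   -0. ,  142.4]), array([-0.2,  0.8, -0.3]))
1.14 (8.66, array([0.5106, 0.0899, 0.0959]), array([-180. ,   -0. ,  149.3]), array([-0.9, -0.2, -0.3]))
```

View pics/w2.png

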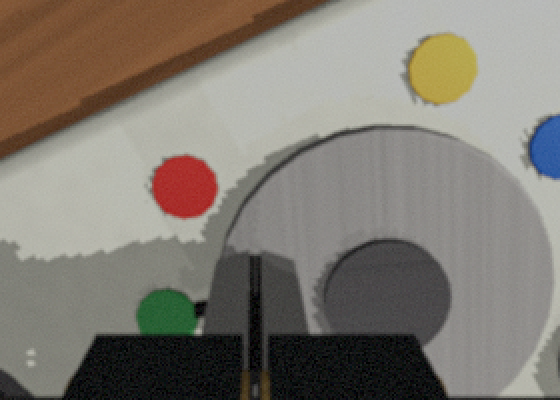

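The tab moves. In the crop the pointer is at (200,308) and the green label centre at (167,317), so it is still just short. I'll advance to about 1.24, then withdraw and measure precisely.

```bash
python3 - <<'E'
from h import *
c=dict(np.load("pics/w2.npz"))
for n,u,v,z in(("ptr",200,308,.061),("green",167,317,.058),("red",184,187,.058)):
    d=RW.T@(ray(c,200+u/2,100+v/2,z)[:2]-W(0,.08));print(n,np.arctan2(-d[1],-d[0]),np.linalg.norm(d))
p,o=pose(1.24,0,.096);r.move_l(p,o,v=.05);print(st())
p,o=pose(1.24,.03,.096);r.move_l(p,o,v=.1);p,o=pose(1.24,.06,.16);r.move_l(p,o,v=.15);print(st())
m=vision.camera_model("wrist");f,_=vision.grab_frame("wrist");np.savez("pics/w3.npz",p=f,**m);cv2.imwrite("pics/w3.png",f[:,:,::-1])
f,_=vision.grab_frame("top");np.savez("pics/t3.npz",p=f)
E
```

```text
ptr 1.2348291258064417 0.06491638654792861
green 1.2830531947817752 0.07818727219622258
red 0.6282663338289369 0.07934781927519946
(9.01, array([0.514 , 0.0866, 0.096 ]), array([180. ,  -0. , 155.1]), array([-1.7, -0.1,  0.2]))
(10.08, array([0.4598, 0.111 , 0.1597]), array([-180. ,    0. ,  155.3]), array([ 0.4,  0.3, -0.5]))
```

View pics/w3.png

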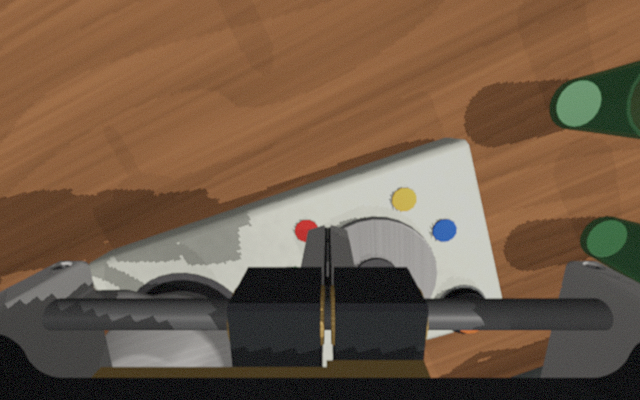

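The wrist view is blocked by the fingers here. The pointer also leads the commanded angle by about 0.1 rad, so it may have overshot. I'll look from a better vantage.

```bash
python3 - <<'E'
from h import *
p=list(r.get_obs()["ee_pos"]);r.move_l([p[0],p[1],.25],v=.2)
r.move_to([*W(-.02,-.01),.26],[180,0,84.3]);print(st())
r.dwell(.2)
m=vision.camera_model("wrist");f,_=vision.grab_frame("wrist");np.savez("pics/w4.npz",p=f,**m)
T=np.linalg.inv(m["T"]);k=m["mtx"]@(T[:3,:3]@[*W(0,.08),.067]+T[:3,3]);k=k[:2]/k[2];print(k)
u,v=np.round(k).astype(int);x0,y0=max(u-80,0),max(v-60,0);print(x0,y0)
cv2.imwrite("pics/w4.png",cv2.resize(f[y0:y0+120,x0:x0+160,::-1],None,fx=5,fy=5,interpolation=cv2.INTER_CUBIC))
E
```

```text
(11.81, array([0.5163, 0.0346, 0.2593]), array([-179.9,   -0. ,   84.5]), array([-0.4, -0.2,  0.1]))
[344.27368531 108.08156865]
264 48
```

View pics/w4.png

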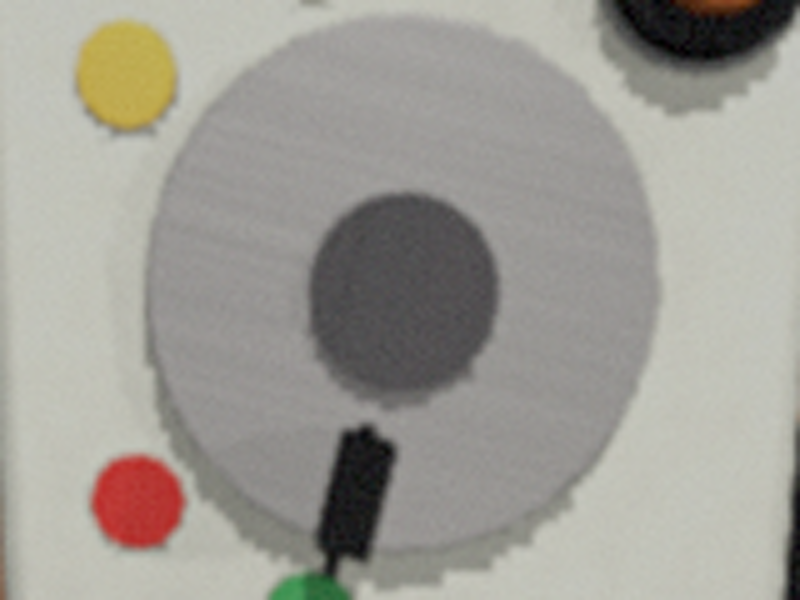

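This view is clear: hub at (404,291), pointer at (331,562) and red at (138,501) in the crop, with green just below the pointer. Computing angles relative to the label fit in this same image.

```bash
cat >> h.py <<'E'
def labels(f,c):
    "local fit of the warmer from labels in a wrist picture"
    T=np.linalg.inv(c["T"]);P=[];Q=[]
    for a,lo,hi in((1.3,(40,80,40),(85,255,255)),(.65,(170,120,60),(180,255,255)),(-.65,(20,90,90),(35,255,255)),(-1.3,(105,100,60),(130,255,255))):
        k=c["mtx"]@(T[:3,:3]@[*W(*lab(a)),.058]+T[:3,3]);u,v=(k[:2]/k[2]).round().astype(int)
        b=blob(f,lo,hi,(max(u-15,0),max(v-15,0),u+16,v+16))
        if b and b[2]>100:P.append(lab(a));Q.append(ray(c,b[0],b[1],.058)[:2]);print(a,np.round(b,1))
    th,R,t,e=fit(P,Q);print("fit",np.degrees(th),t,(e*1e3).round(1).tolist());return R,t
def ang(c,R,t,u,v,z):
    d=R.T@(ray(c,u,v,z)[:2]-t)-[0,.08];return np.arctan2(-d[1],-d[0]).round(4),np.linalg.norm(d).round(4)
E
python3 - <<'E'
from h import *
c=dict(np.load("pics/w4.npz"));f=c["p"];R,t=labels(f,c)
F=lambda u,v:(264+u/5-.4,48+v/5-.4)
g=ang(c,R,t,*F(331,560),.061);print("ptr",g)
for q in((343,556),(357,495)):print(ang(c,R,t,*F(*q),.107))
print("hub offset mm",(R.T@(ray(c,*F(404,291),.067)[:2]-t)-[0,.08])*1e3)
cv2.imwrite("pics/w4b.png",cv2.resize(f[138:182,300:356,::-1],None,fx=10,fy=10,interpolation=cv2.INTER_CUBIC))
E
```

```text
1.3 [325.4 170.9 232. ]
-0.65 [288.8  62.6 334. ]
-1.3 [325.6  35.  337. ]
fit -5.8477763129821625 [0.53715111 0.04391985] [[-0.0, 0.3], [0.1, -0.1], [-0.0, -0.2]]
ptr (np.float64(1.3187), np.float64(0.0643))
(np.float64(1.3263), np.float64(0.0574))
(np.float64(1.3186), np.float64(0.0441))
hub offset mm [0.48124898 0.77271473]
```

View pics/w4b.png

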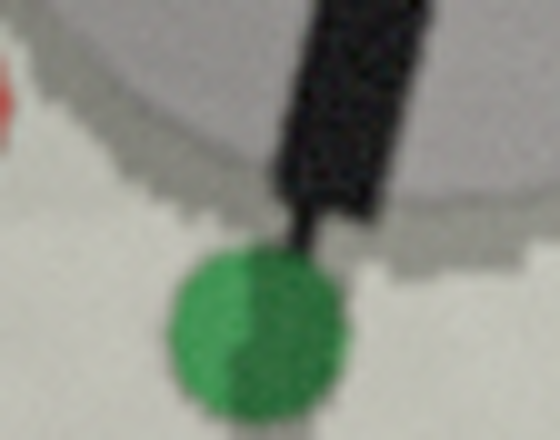

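Both the pointer and the tab read 1.319 rad against the green label at 1.30, about 1.5 mm off at the label's centre. That is within measurement error and well inside the 12 mm radius. A push back from the other side could do worse, so I leave it and press the button.

```bash
python3 - <<'E'
from h import *
b=W(.068,.155);o=[180,0,84.3]
r.move_to([*b,.2],o);r.move_l([*b,.1],o,v=.1);print(st());f0=r.get_obs()["contact_force"][2]
z=.096
while z>.0845:
    r.move_l([*b,z],o,v=.02);s=st();print(z,s);z=round(z-.001,4)
    if s[3][2]-f0>9:break
r.dwell(.3);print(st())
r.move_l([*b,.2],o,v=.12)
r.move_to([*W(-.02,-.01),.26],o);r.dwell(.2)
m=vision.camera_model("wrist");f,_=vision.grab_frame("wrist");np.savez("pics/w5.npz",p=f,**m)
cv2.imwrite("pics/w5.png",cv2.resize(f[0:200,240:480,::-1],None,fx=3,fy=3,interpolation=cv2.INTER_CUBIC));labels(f,m);print(st())
E
```

```text
(14.02, array([0.6209, 0.1899, 0.1007]), array([180. ,  -0. ,  84.3]), array([-0.1, -0.5,  0.3]))
0.096 (14.37, array([0.6205, 0.1896, 0.096 ]), array([-180. ,    0. ,   84.3]), array([ 0. , -0.4, -0.7]))
0.095 (14.62, array([0.6205, 0.1897, 0.095 ]), array([-180. ,    0. ,   84.3]), array([ 0.2, -0.4,  0.3]))
0.094 (14.87, array([0.6206, 0.1897, 0.094 ]), array([180. ,  -0. ,  84.3]), array([ 1.2, -0.6,  2. ]))
0.093 (15.12, array([0.6207, 0.1897, 0.0931]), array([180. ,  -0. ,  84.3]), array([ 1.2, -0.2,  2.1]))
0.092 (15.37, array([0.6206, 0.1898, 0.092 ]), array([180. ,  -0. ,  84.3]), array([1. , 0.2, 2.6]))
0.091 (15.62, array([0.6207, 0.1897, 0.091 ]), array([180. ,  -0. ,  84.3]), array([0.1, 0.3, 3.2]))
0.09 (15.87, array([0.6207, 0.1897, 0.09  ]), array([180. ,  -0. ,  84.3]), array([1.3, 1.3, 3.9]))
0.089 (16.12, array([0.6206, 0.1897, 0.089 ]), array([180. ,  -0. ,  84.3]), array([1.3, 1. , 4.5]))
0.088 (16.37, array([0.6207, 0.1897, 0.0883]), array([180. ,  -0. ,  84.3]), array([-0.2,  0. ,  8.1]))
0.087 (16.62, array([0.6208, 0.1898, 0.0881]), array([180. ,   0. ,  84.3]), array([-3.3, -2.1, 18.3]))
(16.92, array([0.6207, 0.1898, 0.0881]), array([180. ,   0. ,  84.3]), array([-3.3, -1.5, 18.7]))
1.3 [325.1 172.  233. ]
-0.65 [288.5  63.8 329. ]
-1.3 [325.4  36.4 335. ]
fit -5.842666455440475 [0.53714241 0.0438809 ] [[-0.0, 0.3], [0.0, -0.1], [-0.0, -0.2]]
(19.07, array([0.517 , 0.0353, 0.2596]), array([-1.80e+02, -1.00e-01,  8.44e+01]), array([ 0.3,  0.4, -1. ]))
```

View pics/w5.png

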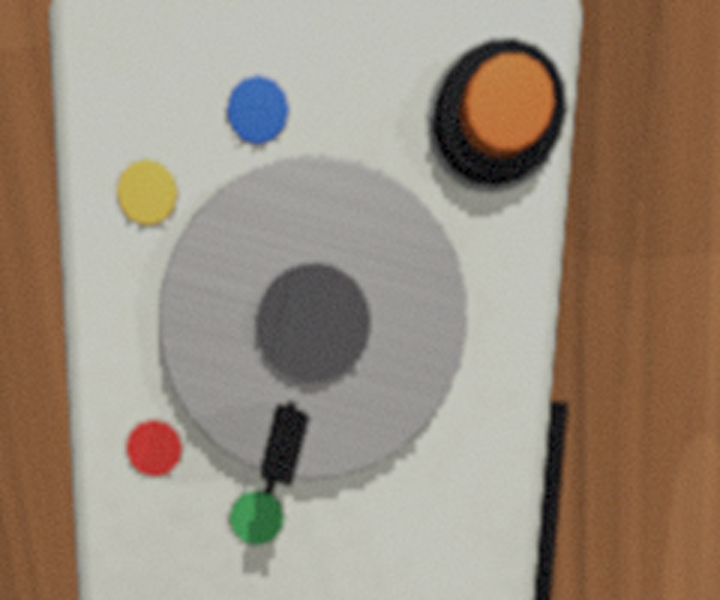

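The picture shows the pointer at (267,487) still aimed at the green label (256,517), and the button at (510,103) back out. The press bottomed at 6 mm of travel with 18 N. The robot is clear, so I hand in.

```bash
python3 - <<'E'
from h import *
r.sign_off();print(st())
E
```

```text
the job is handed in; nothing more can be done
the job is handed in; nothing more can be done
```

I turned the selector to the green label, then pressed the start button fully in and let it go. I handed the job in with the robot clear at about 19 s, inside the 48 s limit.

- **Selector:** I pushed the tab counter-clockwise with the closed fingers on one side only, so it was never pinched. Before the press, the pointer measured about 1.32 rad against the green label at 1.30. That is about 1.5 mm past the label's centre, and close to my measuring error. I left it, because a push back from the other side could have made it worse. A picture after the press showed the pointer still on the green label.
- **Start button:** It reached its stop after about 6 mm of travel, with about 18 N on the tool. The last picture showed it back out.
- **Discrepancies:** My first pushes turned the selector about 0.08 to 0.1 rad further than commanded, because the fingers are thicker than I assumed. The wrist and top cameras also disagreed by about 2 mm on where the warmer is.
- **Not checked:** I did not take a final picture of the teapot, glasses, jar, tongs and tin. The planned path kept the gripper clear of them, and no unexpected contact force showed in the readings.

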